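Kit the welding jig from a pile of blanks

ROBOT

A 7-joint arm with a two-finger parallel gripper is mounted at the origin on the work surface. World frame = base frame: x ahead of the robot, y to its left, z up, the work surface at z = 0. Lengths are in m, angles in rad, forces in N, time in s.
With the tool pointing down it reaches from about 0.425 to 0.825 m from the base axis. Payload 3.6 kg.
Tool frame: the origin (TCP) lies at the very end of the fingers, on their centre line; the grasp point (between the pads) lies hold_point_z behind it (hold_point_z is the distance from the TCP to the grasp point, in m); z points along the fingers, y is the line along which they close (so a half turn about z gives the same grasp; the last joint's range is limited). The gripper opens to 93 mm and grips with 3 to 60 N. Pads are 15 mm wide; open, the fingers measure 128 mm over their backs; the gripper's body (75 mm by 188 mm) begins 65 mm behind the grasp point.
Start: joints at [-1.149, 0.615, -0.013, 1.423, 0.008, 1.103, -0.04], TCP at [0.282, 0.586, 0.219] pointing down, gripper open.
Joint ranges: [-3.12, 3.12], [-0.3, 2.06], [-1.34, 1.32], [0.26, 2.42], [-1.36, 4.5], [0.01, 1.98], [-2.84, 2.84]. Speed limits (rad/s): [2.79, 2.79, 3.14, 3.14, 3.14, 3.14, 3.14].

INTERFACE

Orientations are given as a unit quaternion [w, x, y, z].
In Python, from station import state, read_camera, hand_in, spot_in, outline_of, hold_point_z gives the robot as it stands.
- The arm moves only by the tool move_arm, never from a script. Its argument "increments" is a list of rows, each an object with "travel": the shift along the tool's x, y, z in m, a list of three; "spin": the turn about the tool's z in rad. In form: [{"travel": [x, y, z], "spin": spin}, ...]. A call has 1 to 12 rows; each row is the pose to reach, as a shift and turn from the pose commanded when the call began, along the tool's axes at that moment; what a row does not reach only later rows make up. A row lasts 1/8 s, in which the tool goes at most 62.5 mm and 10.7 degrees, less where a joint would pass 70% of its speed; a pose out of reach is approached as far as the arm can. A call with a gripper value outside its range is refused whole. "jaw" is the finger opening in m, from 0 to 0.093, set as the call begins (left out, the last holds). The fingers move at their own pace and stop on an object; "squeeze" is the grip in N (left out, the last holds). Time passes only in rows, so rows that repeat a pose let the fingers close. It gives the time, the measured TCP pose, the force, the opening and the grip force at its end, in the units of the state.
- state(): the state, without advancing time (a new reading comes with each control period).
- read_camera(name): name is "scene" or "top" or "wrist"; returns a dict with "color" (420x560x3 uint8, red, green, blue), "camera_matrix" (3x3 intrinsics, pixels), "eye" and "attitude" of the camera in the world. Camera axes: x right, y down, z forward; pixel columns grow to the right and rows downward; lengths in m; the calibration is good to about 2 mm. A picture is of the moment at which its call begins. There is no depth.
- hand_in(): hands the job in; it is judged then, once.
Trained networks look in a picture, given as the dict that the camera call returned (one of the last four; its "shot" number tells which), for a name from the list of things; names that differ only in an ending like _2 or _b are one class to them, and where a whole thing is asked for, a point or a joint stands for the part that bears it (a point fixed in the world has none). Each returns a list of dicts, best first, with "confidence" (0 to 1); they miss things now and then, are a little off and sometimes report something else, mostly with a low value. They report only what shows in the picture. A call takes as long as a camera call. They do not tell look-alikes from the thing itself.
- spot_in(query, picture): "location" ([x, y, z] in m, in world coordinates, good to about 4 mm: the middle of the surface that is visible of it).
- outline_of(query, picture): "mask" (420x560 bool, what is visible of it).
The state is a dict: "clock": time; "joints": joint angles; "dq": joint speeds; "effort": joint torques, N m; "position": TCP position; "tool_rot": TCP orientation; "force": force on the tool from outside, world axes, zero at the start; "ft_torque": the same for the moment, N m; "width": finger opening in m; "grip_force": force on a finger pad.
Only numpy, scipy, OpenCV 4.12 (cv2) and the standard library are available. Lean on these libraries where they do the work, as an engineer would, in place of code of your own. Each camera call takes 0.05 s, during which the arm holds its last target. There are 200 camera calls.

TASK

Four steel blanks lie piled on the welding table among four empty jig nests, each nest made for the outline of one blank. Take the pile apart from the top down, one blank at a time without shifting the ones beneath, and set each one down, not dropped, resting on the floor inside the lip of the nest that fits it: tube, then flange, then flat bar, then base plate. Leave the spray can and the pliers where they are.

Things in the scene. Friction and masses are not known exactly. Their poses are not given: they have to be found in the camera images.
- tube: Short dark steel tube standing upright on top of the pile: outer diameter 34 mm, bore 25 mm, 36 mm tall, about 0.11 kg. Origin: centre of its lower end; z up along its axis.
- flange: Flat bright steel ring under the tube: outer diameter 60 mm, hole 20 mm, 14 mm thick, about 0.27 kg. Origin: centre of its underside; z up.
- flat_bar: Steel flat bar under the flange, the narrower one, laid roughly crosswise on the base plate: 36 mm wide (its x), 110 mm long (its y), 14 mm thick, dark mill scale, about 0.43 kg. Origin: centre of its underside; z up.
- base_plate: Bright steel plate at the bottom of the pile, lying on the table: 56 mm wide (its x), 120 mm long (its y), 14 mm thick, a dark dot near each corner, about 0.72 kg. Origin: centre of its underside; z up.
- tube_nest: A lipped jig nest fixed to the table, copper floor with a bright steel lip: the smaller round one, inside diameter 50 mm, outside about 58 mm. Origin: centre of its underside, on the table; the floor to set down on is 4 mm above that, the lip's top 8 mm above it. The tube stands in it with 8 mm play all round.
- flange_nest: A lipped jig nest fixed to the table, copper floor with a bright steel lip: the larger round one, inside diameter 76 mm, outside about 84 mm. Origin: centre of its underside, on the table; the floor to set down on is 4 mm above that, the lip's top 8 mm above it. The flange lies in it with 8 mm play all round.
- bar_nest: A lipped jig nest fixed to the table, copper floor with a bright steel lip: the narrower rectangular one, inside 52 mm (its x) by 126 mm (its y), outside 60 by 134 mm. Origin: centre of its underside, on the table; the floor to set down on is 4 mm above that, the lip's top 8 mm above it. The flat bar lies in it, long side along y (either way round), with 8 mm play on every side.
- plate_nest: A lipped jig nest fixed to the table, copper floor with a bright steel lip: the wider rectangular one, inside 72 mm (its x) by 136 mm (its y), outside 80 by 144 mm. Origin: centre of its underside, on the table; the floor to set down on is 4 mm above that, the lip's top 8 mm above it. The base plate lies in it, long side along y (either way round), with 8 mm play on every side.
- spray_can: Bystander: upright spray can, 52 mm diameter, 150 mm tall, loose. Origin: centre of its underside. To be left where it is.
- pliers: Bystander: blue-handled pliers lying roughly along x, jaws to +x, loose: from 106 mm behind the origin to 70 mm ahead of it, 48 mm across the handle ends, 15 mm high. Origin: on the table, under the pliers. To be left where they are.
Not all that is in view belongs to the job. There is more than one size of the tube; the job needs the larger. Leave any red look-alike of the plate_nest alone.

How it is judged:
By the outcome, as a careful person would: the job done as asked, in the order asked, and still so for the second after the job is handed in, with the robot touching nothing.
It also fails if it takes over 114 s, if anything falls off the work surface, if the arm or the gripper's body presses on something with over 40 N, if the wrist force passes 120 N, or if a joint passes its speed limit or range.

## Working session

There is one attempt and no reset: what is moved stays moved. The work goes in short steps, Python scripts to look and compute and a tool call to move; the robot and the scene stay as the last step left them, time stands still between calls to the robot, and variables do not carry over. Pictures are saved under pics/ and viewed, at most 18 in all, crops included, and the job is handed in when it is done.

Besides the shell and the picture viewer there is one more tool, called by a JSON object that holds its "name" and its "arguments", one argument or row to a line. move_arm: Moves the arm, as the interface text tells. Its arguments: {"type":"object","properties":{"increments":{"type":"array","items":{"type":"object","properties":{"travel":{"type":"array","items":{"type":"number"}},"spin":{"type":"number"}}}},"jaw":{"type":"number"},"squeeze":{"type":"number"}},"required":["increments"]}

```bash
mkdir -p pics; ls; cat > h.py <<'E'
from station import *
import numpy as np, cv2
from scipy.spatial.transform import Rotation as R
def rot(q): 
    q=np.array(q,float)
    return q if q.shape==(3,3) else R.from_quat(q[[1,2,3,0]]).as_matrix()
def ray(p,uv,z):
    d=rot(p["attitude"])@np.linalg.inv(p["camera_matrix"])@np.array([uv[0],uv[1],1.])
    e=np.array(p["eye"]); return e+d*(z-e[2])/d[2]
def proj(p,X):
    c=rot(p["attitude"]).T@(np.array(X)-p["eye"]); c=p["camera_matrix"]@c; return c[:2]/c[2]
def save(p,n): cv2.imwrite("pics/"+n+".png",p["color"][:,:,::-1])
E
python3 - <<'E'
from h import *
s=state();print(s, hold_point_z)
for n in("top","scene"):
    p=read_camera(n);save(p,n+"0");print(n,p["eye"],p["attitude"],p["camera_matrix"])
    for o in "tube flange flat_bar base_plate tube_nest flange_nest bar_nest plate_nest spray_can pliers".split():
        print(o,[(np.round(d["location"],3).tolist(),round(d["confidence"],2)) for d in spot_in(o,p)])
E
```

```text
pics
{'clock': 0.0, 'joints': array([-1.14848649,  0.61590931, -0.01258099,  1.42488819,  0.00808813,
        1.10335975, -0.04041663]), 'dq': array([ 0.00147895, -0.0008264 ,  0.00123072, -0.00062323, -0.00152488,
        0.00114023, -0.00080906]), 'effort': array([ 3.39249564e-04, -4.58934546e+01,  2.09565405e-01, -1.65734822e+01,
       -6.09421078e-02,  2.05902866e-02,  2.46356822e-04]), 'position': array([0.28169915, 0.58492253, 0.21749123]), 'tool_rot': array([-2.57791964e-04,  2.22518485e-01,  9.74927660e-01, -1.23053658e-03]), 'force': array([-0.79145103,  0.12869715, -1.23553627]), 'ft_torque': array([-0.01727769,  0.00358746, -0.00589608]), 'grip_force': 0.0, 'width': 0.09302075300497419} 0.0188
top [0.29986828 0.0620481  1.48738519] [-0.03471522  0.70869835 -0.70323745  0.04470562] [[516.94503708   0.         274.6568238 ]
 [  0.         516.94503708 210.34933139]
 [  0.           0.           1.        ]]
tube [([0.637, -0.014, 0.028], 0.62), ([0.528, -0.034, 0.076], 0.54)]
flange [([0.516, -0.032, 0.039], 0.58)]
flat_bar [([0.499, -0.025, 0.031], 0.8), ([0.459, -0.153, 0
[... 465 characters left out ...]
607936  0.37651235 -0.15328254] [[399.1742455    0.         277.06154449]
 [  0.         399.1742455  209.26503389]
 [  0.           0.           1.        ]]
tube [([0.536, -0.032, 0.072], 0.81), ([0.636, -0.017, 0.018], 0.53)]
flange [([0.538, -0.047, 0.043], 0.8)]
flat_bar [([0.554, -0.057, 0.025], 0.58)]
base_plate [([0.546, -0.018, 0.011], 0.9)]
tube_nest [([0.361, 0.26, -0.003], 0.69)]
flange_nest [([0.595, -0.306, 0.004], 0.56)]
bar_nest [([0.394, -0.286, 0.003], 0.75)]
plate_nest [([0.198, 0.36, 0.002], 0.93), ([0.437, 0.424, 0.005], 0.85), ([0.597, 0.274, 0.002], 0.61), ([0.731, -0.053, 0.112], 0.25)]
spray_can [([0.729, -0.055, 0.115], 0.92)]
pliers [([0.472, -0.149, 0.015], 0.65)]
```

View pics/top0.png

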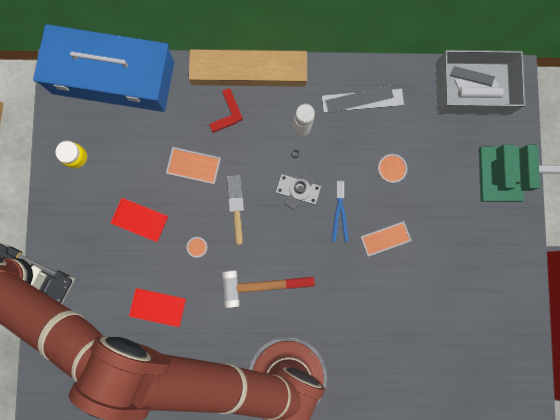

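View pics/scene0.png

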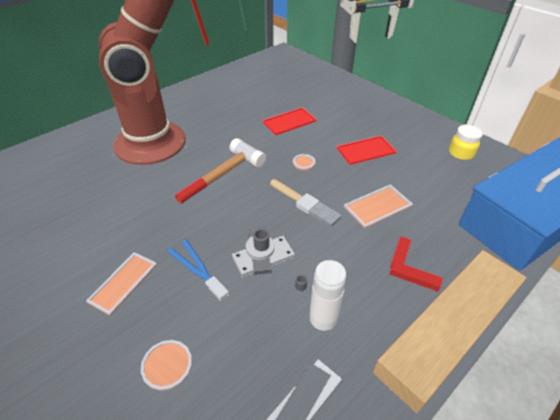

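The top view shows the pile at (299,188), the small loose tube at (295,154) and the can at (305,118). The copper nests are: tube (197,247), flange (393,168), bar (386,238) and plate (193,165). The red look-alikes are at (140,220) and (158,307). Next I'll measure the nests and the pile more closely.

```bash
cat >> h.py <<'E'
def shape(p,mask,z):
    "minAreaRect in world (mm) of mask laid on plane z"
    c=max(cv2.findContours(mask.astype(np.uint8),cv2.RETR_EXTERNAL,cv2.CHAIN_APPROX_NONE)[0],key=cv2.contourArea)[:,0]
    w=np.array([ray(p,u,z)[:2] for u in c],np.float32)*1000
    (cx,cy),(a,b),t=cv2.minAreaRect(w)
    if a>b: a,b,t=b,a,t+90   # t: short-side direction, deg from world x
    return np.round([cx,cy,a,b,(t+90)%180-90],1).tolist()
def plan(x,y,z,yd=None):
    "travel/spin from the commanded pose ~ measured pose; yd = tool y direction deg from world x (mod 180)"
    s=state();M=rot(s["tool_rot"]);t=M.T@(np.array([x,y,z])-s["position"])
    cur=np.degrees(np.arctan2(M[1,1],M[0,1]))
    o=[]
    if yd is not None:
        d=(yd-cur+90)%180-90; o=[np.radians(-d),np.radians(-d+(180 if d>0 else -180))]
    print("travel",np.round(t,4).tolist(),"spin",np.round(o,4).tolist(),"cur yd",round(cur,1),"j7",round(s["joints"][6],3))
E
python3 - <<'E'
from h import *
Z=dict(tube=.078,flange=.042,flat_bar=.028,base_plate=.014,tube_nest=.008,flange_nest=.008,bar_nest=.008,plate_nest=.008,pliers=.01,spray_can=.15)
for n in("top","scene"):
    p=read_camera(n)
    for o in Z:
        for d in outline_of(o,p)[:3]: print(n,o,round(d["confidence"],2),shape(p,d["mask"],Z[o]))
im=read_camera("top")
cv2.imwrite("pics/c.png",cv2.resize(im["color"][110:250,255:415,::-1],None,fx=4.5,fy=4.2,interpolation=cv2.INTER_CUBIC))
plan(.44,-.03,.30,0);plan(.52,-.03,.30,90)
E
```

```text
top tube 0.57 [536.5, -30.7, 7.5, 18.5, -26.4]
top flange 0.71 [517.3, -27.8, 42.9, 53.9, 0.5]
top flat_bar 0.64 [488.7, -5.7, 29.2, 34.9, -29.5]
top base_plate 0.76 [539.2, 14.0, 41.6, 58.5, 70.8]
top tube_nest 0.67 [361.3, 263.9, 54.1, 54.3, -88.8]
top flange_nest 0.65 [592.8, -299.8, 84.2, 86.7, 45.2]
top bar_nest 0.82 [389.3, -277.1, 64.1, 138.7, 19.3]
top plate_nest 0.87 [189.7, 370.9, 81.5, 145.0, -11.8]
top plate_nest 0.76 [596.3, 280.7, 80.6, 145.6, -12.6]
top plate_nest 0.62 [438.6, 432.0, 82.2, 149.7, -21.6]
top pliers 0.66 [468.3, -143.6, 40.2, 165.6, 89.7]
top spray_can 0.7 [451.1, -124.1, 41.6, 157.8, 89.7]
top spray_can 0.69 [693.7, -29.5, 53.8, 94.7, 82.3]
scene tube 0.88 [540.1, -38.4, 33.8, 59.4, 50.4]
scene tube 0.66 [665.6, -50.0, 18.1, 32.2, 46.0]
scene tube 0.24 [633.9, 210.0, 77.7, 135.4, -11.6]
scene flange 0.73 [533.4, -38.6, 57.3, 57.8, -42.0]
scene flat_bar 0.84 [562.5, -58.3, 35.0, 36.1, -39.6]
scene base_plate 0.7 [550.7, 8.7, 48.5, 73.0, 48.0]
scene tube_nest 0.72 [365.8, 258.4, 56.8, 59.2, 48.0]
scene tube_nest 0.43 [599.3, 273.6, 83.8, 151.2, -11.8]
scene flange_nest 0.7 [596.9, -303.6, 83.5, 86.5, 77.7]
scene bar_nest 0.66 [393.5, -280.2, 64.6, 135.9, 19.6]
scene bar_nest 0.52 [366.0, 258.5, 51.6, 59.2, 48.0]
scene plate_nest 0.77 [194.3, 365.1, 92.6, 147.6, -11.9]
scene plate_nest 0.59 [441.6, 424.0, 87.3, 145.9, -21.5]
scene plate_nest 0.58 [599.5, 273.1, 87.5, 151.6, -12.5]
scene pliers 0.79 [469.9, -154.7, 46.6, 178.8, 85.9]
scene spray_can 0.58 [739.2, -70.0, 49.5, 126.5, 38.4]
travel [-0.4095, -0.4861, -0.0814] spin [1.122, -2.0196] cur yd 64.3 j7 -0.04
travel [-0.4815, -0.4514, -0.0814] spin [-0.4488, 2.6928] cur yd 64.3 j7 -0.04
```

View pics/c.png

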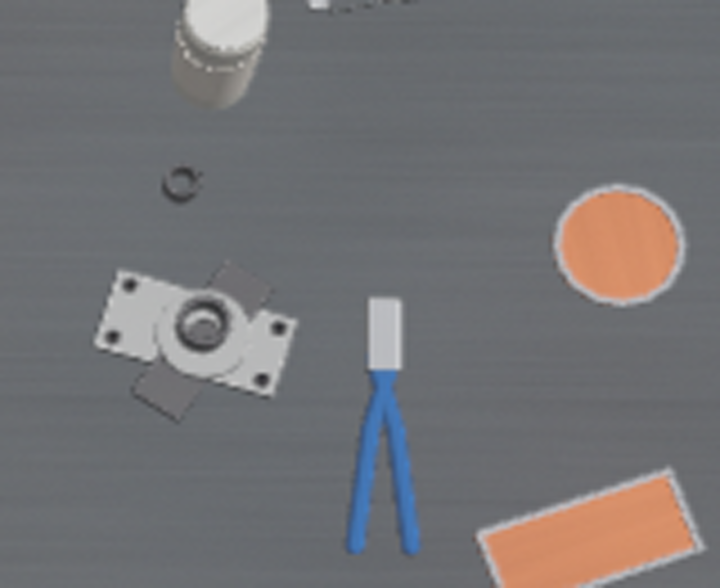

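```bash
python3 - <<'E'
from h import *
p=read_camera("top")
f=lambda c,z:np.array([ray(p,(255+x/4.5-.4,110+y/4.2-.4),z)[:2]*1000 for x,y in c])
for c,z in (([(118,270),(298,320),(274,397),(95,345)],.014),([(228,262),(272,290),(180,421),(132,388)],.028)):
    print(cv2.minAreaRect(f(c,z).astype(np.float32)))
print(f([(203,323)],.078))
plan(.515,-.03,.30,56)
w=read_camera("wrist");print(w["eye"],rot(w["attitude"]))
E
```

```text
((528.8837890625, -25.429039001464844), (120.63614654541016, 55.696258544921875), 73.736083984375)
((521.5086059570312, -29.99073028564453), (37.704837799072266, 107.55636596679688), 55.14858627319336)
[[525.83459224 -26.04880569]]
travel [-0.477, -0.4536, -0.0813] spin [0.1447, -2.9969] cur yd 64.3 j7 -0.04
[0.20794974 0.62157729 0.38493235] [[ 0.43517164  0.85911171  0.26935609]
 [ 0.90034683 -0.41560814 -0.12901727]
 [ 0.00110634  0.29865856 -0.95435939]]
```

{"name": "move_arm", "arguments": {
  "increments": [
    {"travel":[-0.477,-0.454,-0.08],"spin":0.155},
    {"travel":[-0.477,-0.454,-0.08],"spin":0.155},
    {"travel":[-0.477,-0.454,-0.08],"spin":0.155},
    {"travel":[-0.477,-0.454,-0.08],"spin":0.155},
    {"travel":[-0.477,-0.454,-0.08],"spin":0.155},
    {"travel":[-0.477,-0.454,-0.08],"spin":0.155},
    {"travel":[-0.477,-0.454,-0.08],"spin":0.155},
    {"travel":[-0.477,-0.454,-0.08],"spin":0.155},
    {"travel":[-0.477,-0.454,-0.08],"spin":0.155},
    {"travel":[-0.477,-0.454,-0.08],"spin":0.155},
    {"travel":[-0.477,-0.454,-0.08],"spin":0.155},
    {"travel":[-0.477,-0.454,-0.08],"spin":0.155}
  ],
  "jaw": 0.065
}}

```text
clock: 3.85
position: [0.5155, -0.0345, 0.2991]
tool_rot: [0.001, 0.301, 0.954, -0.001]
force: [0.1, 0.4, -0.4]
width: 0.0651
grip_force: 0.0
```

```bash
python3 - <<'E'
from h import *
s=state();print(s["clock"],s["position"],s["joints"],s["force"])
w=read_camera("wrist");save(w,"w1");print(w["eye"])
plan(.526,-.03,.12,55)
for o in("tube","flange"):
  for d in spot_in(o,w):print(o,d)
E
```

```text
3.85 [ 0.51549414 -0.03450134  0.29909875] [-0.12917589  0.33451145  0.21330042  1.68363901 -0.07483193  1.12998994
  1.0641068 ] [ 0.06961114  0.43382312 -0.36321453]
[0.44806546 0.01348049 0.46518881]
travel [-0.0082, 0.0076, 0.1787] spin [0.0039, -3.1377] cur yd 55.2 j7 1.064
tube {'location': [0.6369, -0.0219, 0.0196], 'confidence': 0.82}
tube {'location': [0.5281, -0.0256, 0.0814], 'confidence': 0.69}
flange {'location': [0.5175, -0.0274, 0.0453], 'confidence': 0.94}
```

View pics/w1.png

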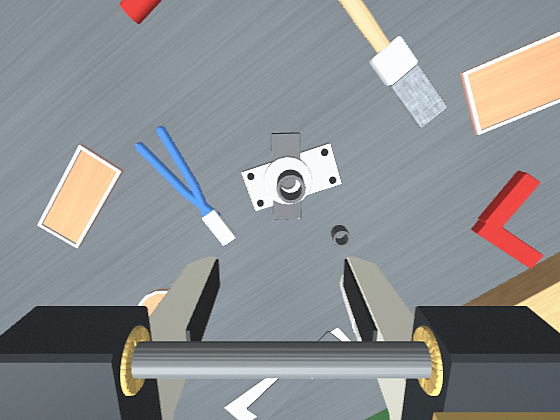

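The wrist view shows the tube rim at about (291,184), with the bar at columns 272–300 and rows 132–219, square to the gripper. The small tube is at (340,235), clear of the fingers.

```bash
python3 - <<'E'
from h import *
w=read_camera("wrist");t=read_camera("top");s=read_camera("scene")
print(ray(w,(291,184),.078),ray(w,(289,180),.042))
c=np.array([ray(w,u,.028)[:2] for u in [(272,133),(299,132),(300,219),(273,219)]],np.float32)*1000;print(cv2.minAreaRect(c))
c=np.array([ray(w,u,.014)[:2] for u in [(242,173),(333,143),(342,184),(258,211)]],np.float32)*1000;print(cv2.minAreaRect(c))
for n,p in(("w",w),("t",t),("s",s)):
  k=np.array(p["color"]);u=proj(p,(.526,-.029,.078)).astype(int);print(n,u)
cv2.imwrite("pics/w2.png",np.hstack([cv2.resize(w["color"][125:225,235:345],None,fx=4,fy=4,interpolation=2),cv2.resize(s["color"][220:280,225:300],(360,400),interpolation=2)])[:,:,::-1])
E
```

```text
[ 0.52326026 -0.02027042  0.078     ] [ 0.5248326  -0.02304585  0.042     ]
((522.26611328125, -26.216064453125), (35.352447509765625, 111.25367736816406), 56.98108673095703)
((531.414794921875, -19.73065185546875), (122.62841796875, 55.1157341003418), 73.6543960571289)
w [285 190]
t [300 186]
s [260 232]
```

View pics/w2.png

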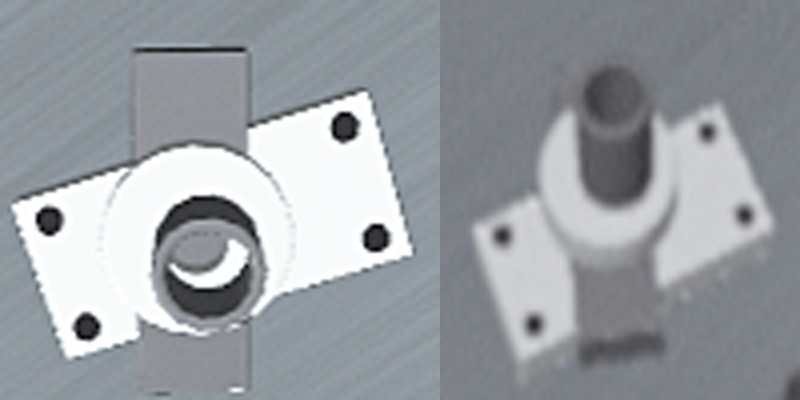

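```bash
python3 - <<'E'
from h import *
w=read_camera("wrist");s=read_camera("scene")
g=lambda x,y:(235+x/4-.4,125+y/4-.4)
print("tube",ray(w,g(209.5,273),.078),ray(s,(261.1,234),.078))
print("flange",ray(w,g(199,238),.042),ray(s,(260,246),.042))
for c,z in (([(133,47),(246,47),(251,391),(138,391)],.028),([(10,203),(368,90),(412,254),(70,359)],.014)):
  print(cv2.minAreaRect(np.array([ray(w,g(*u),z)[:2] for u in c],np.float32)*1000))
plan(.526,-.031,.12,56)
E
```

```text
tube [ 0.52924365 -0.02963954  0.078     ] [ 0.52912157 -0.03032348  0.078     ]
flange [ 0.52593235 -0.03053057  0.042     ] [ 0.52806106 -0.03373209  0.042     ]
((524.3219604492188, -31.09970474243164), (37.122718811035156, 110.83317565917969), 55.70305633544922)
((531.2275390625, -28.368667602539062), (120.66339111328125, 56.1718864440918), 73.00871276855469)
travel [-0.0105, 0.0049, 0.1786] spin [-0.0081, 3.1335] cur yd 55.5 j7 1.064
```

{"name": "move_arm", "arguments": {
  "increments": [
    {"travel":[-0.0077,0.0108,0.05],"spin":0},
    {"travel":[-0.0077,0.0108,0.1],"spin":0},
    {"travel":[-0.0077,0.0108,0.15],"spin":0},
    {"travel":[-0.0077,0.0108,0.19],"spin":0},
    {"travel":[-0.0077,0.0108,0.21],"spin":0},
    {"travel":[-0.0077,0.0108,0.22],"spin":0},
    {"travel":[-0.0077,0.0108,0.23],"spin":0},
    {"travel":[-0.0077,0.0108,0.235],"spin":0},
    {"travel":[-0.0077,0.0108,0.235],"spin":0}
  ]
}}

```text
clock: 5.38
position: [0.5274, -0.0258, 0.0638]
tool_rot: [0.0, 0.297, 0.955, 0.0]
force: [0.2, 1.0, 0.2]
width: 0.0655
grip_force: 0.0
```

```bash
python3 - <<'E'
from h import *
w=read_camera("wrist");save(w,"w3")
plan(.528,-.030,.052,55)
E
```

```text
travel [-0.0026, -0.0032, 0.0121] spin [0.007, -3.1346] cur yd 55.4 j7 1.13
```

View pics/w3.png

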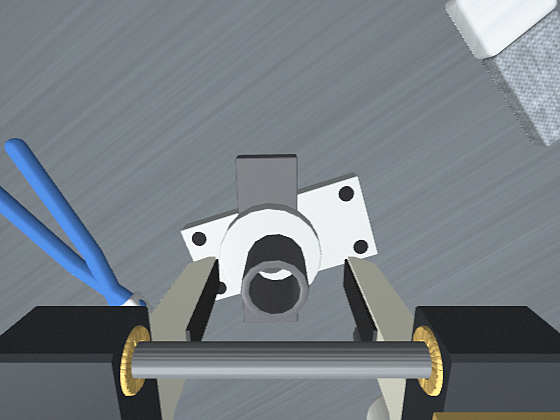

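The tube rim is at (275,288) and the midpoint between the fingers is near column 281. That is about 3 mm in −y, which matches the plan.

{"name": "move_arm", "arguments": {
  "increments": [
    {"travel":[-0.0025,-0.0032,0.0],"spin":0},
    {"travel":[-0.0025,-0.0032,0.005],"spin":0},
    {"travel":[-0.0025,-0.0032,0.01],"spin":0},
    {"travel":[-0.0025,-0.0032,0.014],"spin":0},
    {"travel":[-0.0025,-0.0032,0.014],"spin":0}
  ]
}}

```text
clock: 6.05
position: [0.5271, -0.0298, 0.0491]
tool_rot: [-0.001, 0.297, 0.955, -0.0]
force: [0.2, -0.9, 0.2]
width: 0.0653
grip_force: 0.0
```

{"name": "move_arm", "arguments": {
  "increments": [
    {"travel":[0,0,0],"spin":0},
    {"travel":[0,0,0],"spin":0},
    {"travel":[0,0,0],"spin":0},
    {"travel":[0,0,0],"spin":0},
    {"travel":[0,0,0],"spin":0},
    {"travel":[0,0,0],"spin":0},
    {"travel":[0,0,0],"spin":0}
  ],
  "jaw": 0.02,
  "squeeze": 15
}}

```text
clock: 6.92
position: [0.5276, -0.0299, 0.0497]
tool_rot: [0.0, 0.297, 0.955, 0.0]
force: [-1.0, -1.0, 0.9]
width: 0.0331
grip_force: 15.0
```

```bash
python3 - <<'E'
from h import *
s=state();print(s["position"],s["width"],s["grip_force"])
plan(s["position"][0],s["position"][1],.25)
for z in(.25,.075): plan(.3635,.261,z)
E
```

```text
[ 0.52756844 -0.02989459  0.04974449] 0.03312426358296275 15.000128648243845
travel [-0.0, 0.0, -0.2003] spin [] cur yd 55.4 j7 1.141
travel [0.3002, 0.1463, -0.2003] spin [] cur yd 55.4 j7 1.141
travel [0.3002, 0.1463, -0.0253] spin [] cur yd 55.4 j7 1.141
```

{"name": "move_arm", "arguments": {
  "increments": [
    {"travel":[0,0,-0.01],"spin":0},
    {"travel":[0,0,-0.03],"spin":0},
    {"travel":[0,0,-0.07],"spin":0},
    {"travel":[0.03,0.015,-0.1],"spin":0},
    {"travel":[0.08,0.04,-0.1],"spin":0},
    {"travel":[0.13,0.063,-0.1],"spin":0},
    {"travel":[0.18,0.088,-0.1],"spin":0},
    {"travel":[0.23,0.112,-0.1],"spin":0},
    {"travel":[0.27,0.132,-0.1],"spin":0},
    {"travel":[0.3,0.146,-0.1],"spin":0},
    {"travel":[0.3,0.146,-0.1],"spin":0},
    {"travel":[0.3,0.146,-0.1],"spin":0}
  ]
}}

```text
clock: 8.43
position: [0.3638, 0.2597, 0.1499]
tool_rot: [0.0, 0.298, 0.955, -0.0]
force: [0.3, -0.5, -0.6]
width: 0.0331
grip_force: 15.0
```

```bash
python3 - <<'E'
from h import *
s=state();print(s["width"],s["grip_force"],s["joints"])
w=read_camera("wrist");save(w,"w4")
plan(.3635,.261,.012)
for d in outline_of("tube_nest",w):print(d["confidence"],shape(w,d["mask"],.008))
E
```

```text
0.03309883769074734 14.99959480483085 [-0.8054418   0.40938095  0.1868014   2.07540999 -0.11865026  0.66658108
  0.42578111]
travel [0.0016, 0.0011, 0.1379] spin [] cur yd 55.3 j7 0.426
0.82 [362.0, 261.0, 57.4, 58.4, 79.7]
```

View pics/w4.png

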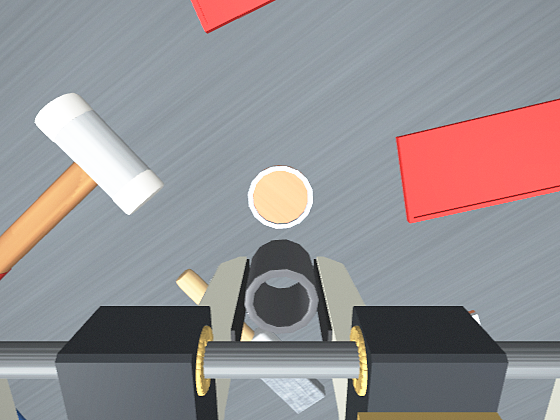

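The tube nest is at (281,196), measured at (362,261) mm with a 58 mm outside diameter. The tube is held upright.

{"name": "move_arm", "arguments": {
  "increments": [
    {"travel":[0.0018,0.0005,0.04],"spin":0},
    {"travel":[0.0018,0.0005,0.08],"spin":0},
    {"travel":[0.0018,0.0005,0.105],"spin":0},
    {"travel":[0.0018,0.0005,0.12],"spin":0},
    {"travel":[0.0018,0.0005,0.127],"spin":0},
    {"travel":[0.0018,0.0005,0.131],"spin":0},
    {"travel":[0.0018,0.0005,0.134],"spin":0},
    {"travel":[0.0018,0.0005,0.136],"spin":0},
    {"travel":[0.0018,0.0005,0.137],"spin":0},
    {"travel":[0.0018,0.0005,0.137],"spin":0}
  ]
}}

```text
clock: 9.78
position: [0.3623, 0.2621, 0.0128]
tool_rot: [0.0, 0.297, 0.955, 0.0]
force: [0.2, -0.1, -0.8]
width: 0.0329
grip_force: 15.0
```

{"name": "move_arm", "arguments": {
  "increments": [
    {"travel":[0,0,0.0005],"spin":0},
    {"travel":[0,0,0.001],"spin":0},
    {"travel":[0,0,0.0015],"spin":0},
    {"travel":[0,0,0.0015],"spin":0}
  ]
}}

```text
clock: 10.28
position: [0.3623, 0.2621, 0.0117]
tool_rot: [0.0, 0.297, 0.955, 0.0]
force: [-0.9, 0.4, 4.6]
width: 0.0333
grip_force: 15.0
```

{"name": "move_arm", "arguments": {
  "increments": [
    {"travel":[0,0,0],"spin":0},
    {"travel":[0,0,0],"spin":0},
    {"travel":[0,0,0],"spin":0},
    {"travel":[0,0,0],"spin":0}
  ],
  "jaw": 0.06
}}

```text
clock: 10.78
position: [0.3622, 0.262, 0.0111]
tool_rot: [-0.0, 0.297, 0.955, -0.0]
force: [-0.1, -0.6, -0.4]
width: 0.0597
grip_force: 0.0
```

{"name": "move_arm", "arguments": {
  "increments": [
    {"travel":[0,0,-0.01],"spin":0},
    {"travel":[0,0,-0.03],"spin":0},
    {"travel":[0,0,-0.07],"spin":0},
    {"travel":[0,0,-0.12],"spin":0},
    {"travel":[0,0,-0.17],"spin":0},
    {"travel":[-0.05,-0.025,-0.2],"spin":0},
    {"travel":[-0.1,-0.05,-0.2],"spin":0},
    {"travel":[-0.15,-0.073,-0.2],"spin":0},
    {"travel":[-0.2,-0.1,-0.2],"spin":0},
    {"travel":[-0.25,-0.123,-0.2],"spin":0},
    {"travel":[-0.3,-0.148,-0.2],"spin":0},
    {"travel":[-0.3,-0.148,-0.2],"spin":0}
  ],
  "jaw": 0.085
}}

```text
clock: 12.28
position: [0.5261, -0.0359, 0.2118]
tool_rot: [0.001, 0.302, 0.953, -0.001]
force: [-0.7, 0.2, 0.4]
width: 0.0852
grip_force: 0.0
```

```bash
python3 - <<'E'
from h import *
s=state();print(s["position"],s["width"])
t=read_camera("top");w=read_camera("wrist")
plan(.526,-.031,.05,55.5)
cc=t["color"][230:265,180:215];u0,v0=proj(w,(.525,-.03,.02)).astype(int);print(u0,v0)
cv2.imwrite("pics/a.png",np.hstack([cv2.resize(w["color"][v0-60:v0+60,u0-60:u0+60],(480,480),interpolation=2),cv2.resize(cc,(310,480),interpolation=2)])[:,:,::-1])
E
```

```text
[ 0.5260933  -0.03594754  0.21178536] 0.08515116125486612
travel [-0.0018, 0.0001, 0.1613] spin [-0.0028, 3.1388] cur yd 55.3 j7 1.14
282 186
```

View pics/a.png

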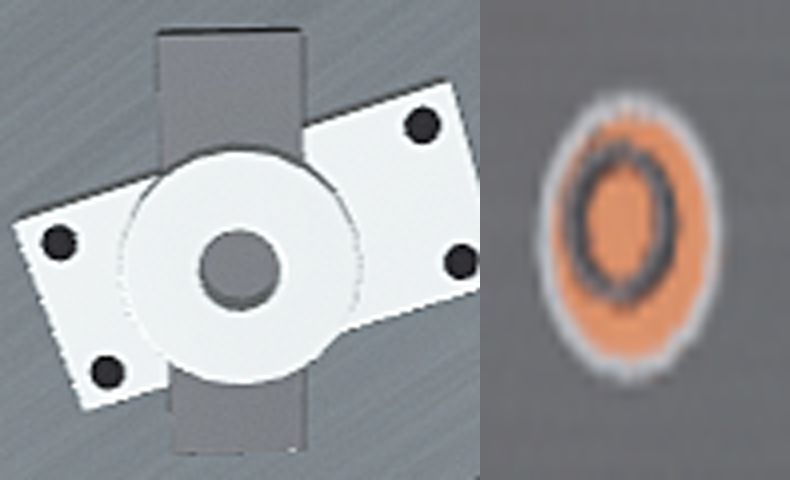

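The tube stands inside its nest (right crop). The flange hole is at crop (239,269) and the pile is undisturbed.

```bash
python3 - <<'E'
from h import *
w=read_camera("wrist")
g=lambda x,y:(222+x/4-.4,126+y/4-.4)
x=ray(w,g(239,269),.042);print(x)
print(cv2.minAreaRect(np.array([ray(w,g(*u),.028)[:2] for u in [(159,32),(300,30),(306,452),(173,452)]],np.float32)*1000))
plan(x[0],x[1],.06);plan(x[0],x[1],.035)
E
```

```text
[ 0.52526541 -0.02938179  0.042     ]
((523.8876342773438, -29.371017456054688), (35.47429275512695, 110.12932586669922), 56.24610900878906)
travel [-0.0012, 0.0, 0.1512] spin [] cur yd 55.5 j7 1.14
travel [-0.0012, -0.0, 0.1762] spin [] cur yd 55.5 j7 1.14
```

{"name": "move_arm", "arguments": {
  "increments": [
    {"travel":[-0.0012,0,0.04],"spin":0},
    {"travel":[-0.0012,0,0.08],"spin":0},
    {"travel":[-0.0012,0,0.12],"spin":0},
    {"travel":[-0.0012,0,0.145],"spin":0},
    {"travel":[-0.0012,0,0.16],"spin":0},
    {"travel":[-0.0012,0,0.17],"spin":0},
    {"travel":[-0.0012,0,0.176],"spin":0},
    {"travel":[-0.0012,0,0.176],"spin":0},
    {"travel":[-0.0012,0,0.176],"spin":0}
  ]
}}

```text
clock: 13.55
position: [0.5266, -0.0309, 0.0357]
tool_rot: [0.001, 0.297, 0.955, 0.0]
force: [-1.3, -0.3, 1.0]
width: 0.0853
grip_force: 0.0
```

```bash
python3 - <<'E'
from h import *
plan(.5253,-.0295,.034,55.5)
w=read_camera("wrist");save(w,"b")
E
```

```text
travel [0.0019, 0.0004, 0.0017] spin [-0.0018, 3.1398] cur yd 55.4 j7 1.232
```

View pics/b.png

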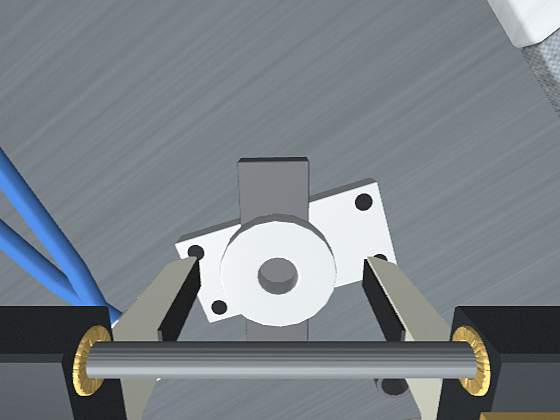

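The flange centre is at column 278 and the fingers' midpoint at 282. I'll shift 2 mm in −y, lower slightly and close.

{"name": "move_arm", "arguments": {
  "increments": [
    {"travel":[0.001,-0.0019,0.001],"spin":0},
    {"travel":[0.001,-0.0019,0.001],"spin":0},
    {"travel":[0.001,-0.0019,0.001],"spin":0}
  ]
}}

```text
clock: 13.98
position: [0.5242, -0.0319, 0.0342]
tool_rot: [0.0, 0.297, 0.955, -0.0]
force: [-0.4, 0.3, -0.1]
width: 0.0849
grip_force: 0.0
```

{"name": "move_arm", "arguments": {
  "increments": [
    {"travel":[0,0,0],"spin":0},
    {"travel":[0,0,0],"spin":0},
    {"travel":[0,0,0],"spin":0},
    {"travel":[0,0,0],"spin":0},
    {"travel":[0,0,0],"spin":0}
  ],
  "jaw": 0.05,
  "squeeze": 25
}}

```text
clock: 14.6
position: [0.5244, -0.0318, 0.0341]
tool_rot: [0.0, 0.297, 0.955, 0.0]
force: [-0.0, 0.1, -0.6]
width: 0.0585
grip_force: 25.2
```

{"name": "move_arm", "arguments": {
  "increments": [
    {"travel":[0,0,-0.004],"spin":0},
    {"travel":[0,0,-0.012],"spin":0},
    {"travel":[0,0,-0.03],"spin":0},
    {"travel":[0,0,-0.07],"spin":0},
    {"travel":[0,0,-0.12],"spin":0},
    {"travel":[0,0,-0.12],"spin":0}
  ]
}}

```text
clock: 15.35
position: [0.527, -0.0323, 0.1581]
tool_rot: [0.004, 0.297, 0.955, 0.001]
force: [0.7, -0.7, -3.2]
width: 0.0584
grip_force: 25.2
```

```bash
python3 - <<'E'
from h import *
s=state();print(s["position"],s["width"],s["grip_force"])
plan(.595,-.302,.155)
E
```

```text
[ 0.52696616 -0.03228898  0.15811828] 0.05835411212194802 25.194889451377094
travel [-0.2091, -0.1834, 0.0038] spin [] cur yd 55.4 j7 1.176
```

{"name": "move_arm", "arguments": {
  "increments": [
    {"travel":[-0.03,-0.026,0],"spin":0},
    {"travel":[-0.07,-0.061,0],"spin":0},
    {"travel":[-0.11,-0.096,0],"spin":0},
    {"travel":[-0.15,-0.132,0],"spin":0},
    {"travel":[-0.19,-0.167,0],"spin":0},
    {"travel":[-0.209,-0.183,0],"spin":0},
    {"travel":[-0.209,-0.183,0],"spin":0},
    {"travel":[-0.209,-0.183,0],"spin":0}
  ]
}}

```text
clock: 16.35
position: [0.5919, -0.2987, 0.1527]
tool_rot: [-0.002, 0.297, 0.955, 0.001]
force: [0.5, 0.8, -2.3]
width: 0.0584
grip_force: 25.2
```

```bash
python3 - <<'E'
from h import *
s=state();print(s["width"],s["force"],s["joints"])
w=read_camera("wrist");save(w,"d")
plan(.595,-.302,.0105)
for d in outline_of("flange_nest",w):print(d["confidence"],shape(w,d["mask"],.008))
for d in outline_of("flange",w):print(d["confidence"],shape(w,d["mask"],s["position"][2]+.008))
E
```

```text
0.05841260259993951 [ 0.48993421  0.77552646 -2.31983181] [ 0.29484106  0.70951753  0.25423945  1.46391865 -0.19843531  0.99704055
  1.56725375]
travel [-0.0048, -0.0017, 0.1426] spin [] cur yd 55.5 j7 1.567
0.97 [587.2, -297.9, 63.9, 84.0, -31.4]
0.87 [591.7, -297.9, 58.0, 62.0, 56.9]
```

View pics/d.png

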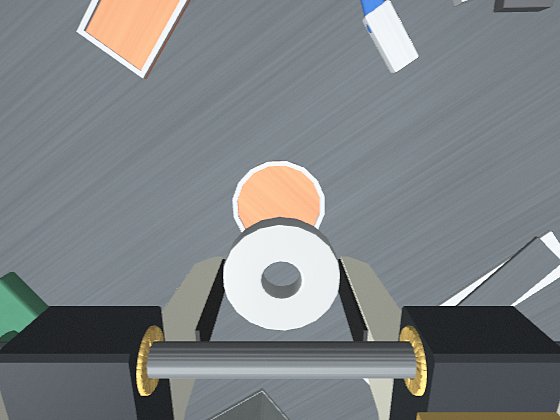

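The flange is held level and centred at (282,274). The nest rim spans columns 233–325 with its top at row 161, so its centre is about (279,207).

```bash
python3 - <<'E'
from h import *
w=read_camera("wrist");m=outline_of("flange_nest",w)[0]["mask"]
c=max(cv2.findContours(m.astype(np.uint8),0,1)[0],key=cv2.contourArea)[:,0]
W=np.array([ray(w,u,.008)[:2]*1000 for u in c if u[1]<205])
from scipy.optimize import least_squares as L
r=L(lambda q:np.hypot(*(W-q[:2]).T)-42.3,[595,-300]);print(r.x,np.abs(r.fun).max())
plan(.595,-.301,.0105)
E
```

```text
[ 596.25213261 -303.5487491 ] 1.0503894096471527
travel [-0.0028, 0.0001, 0.1438] spin [] cur yd 55.5 j7 1.567
```

{"name": "move_arm", "arguments": {
  "increments": [
    {"travel":[-0.004,-0.001,0.04],"spin":0},
    {"travel":[-0.004,-0.001,0.08],"spin":0},
    {"travel":[-0.004,-0.001,0.105],"spin":0},
    {"travel":[-0.004,-0.001,0.122],"spin":0},
    {"travel":[-0.004,-0.001,0.131],"spin":0},
    {"travel":[-0.004,-0.001,0.136],"spin":0},
    {"travel":[-0.004,-0.001,0.139],"spin":0},
    {"travel":[-0.004,-0.001,0.141],"spin":0},
    {"travel":[-0.004,-0.001,0.142],"spin":0},
    {"travel":[-0.004,-0.001,0.142],"spin":0}
  ]
}}

```text
clock: 17.85
position: [0.5952, -0.3043, 0.0124]
tool_rot: [0.0, 0.297, 0.955, -0.0]
force: [0.1, 0.6, -1.3]
width: 0.058
grip_force: 25.2
```

{"name": "move_arm", "arguments": {
  "increments": [
    {"travel":[0,0,0.0005],"spin":0},
    {"travel":[0,0,0.001],"spin":0},
    {"travel":[0,0,0.0015],"spin":0},
    {"travel":[0,0,0.0015],"spin":0}
  ]
}}

```text
clock: 18.35
position: [0.5951, -0.3042, 0.0106]
tool_rot: [-0.0, 0.297, 0.955, -0.0]
force: [0.4, 0.2, -1.9]
width: 0.0582
grip_force: 25.2
```

{"name": "move_arm", "arguments": {
  "increments": [
    {"travel":[0,0,0.0004],"spin":0},
    {"travel":[0,0,0.0008],"spin":0},
    {"travel":[0,0,0.0008],"spin":0}
  ]
}}

```text
clock: 18.73
position: [0.5952, -0.3043, 0.0102]
tool_rot: [0.0, 0.297, 0.955, -0.0]
force: [-0.5, 0.8, 0.0]
width: 0.0585
grip_force: 25.2
```

{"name": "move_arm", "arguments": {
  "increments": [
    {"travel":[0,0,0.0003],"spin":0},
    {"travel":[0,0,0.0003],"spin":0}
  ]
}}

```text
clock: 18.98
position: [0.5952, -0.3042, 0.0102]
tool_rot: [0.0, 0.297, 0.955, 0.0]
force: [-1.6, 0.5, 4.4]
width: 0.058
grip_force: 25.2
```

{"name": "move_arm", "arguments": {
  "increments": [
    {"travel":[0,0,0],"spin":0},
    {"travel":[0,0,0],"spin":0},
    {"travel":[0,0,0],"spin":0},
    {"travel":[0,0,0],"spin":0}
  ],
  "jaw": 0.08
}}

```text
clock: 19.48
position: [0.5952, -0.3042, 0.0094]
tool_rot: [0.0, 0.297, 0.955, -0.0]
force: [-1.2, 0.9, 0.9]
width: 0.0799
grip_force: 0.0
```

{"name": "move_arm", "arguments": {
  "increments": [
    {"travel":[0,0,-0.01],"spin":0},
    {"travel":[0,0,-0.03],"spin":0},
    {"travel":[0,0,-0.07],"spin":0},
    {"travel":[0,0,-0.12],"spin":0},
    {"travel":[0,0,-0.17],"spin":0},
    {"travel":[0.04,0.037,-0.2],"spin":0},
    {"travel":[0.08,0.073,-0.2],"spin":0},
    {"travel":[0.12,0.11,-0.2],"spin":0},
    {"travel":[0.16,0.147,-0.2],"spin":0},
    {"travel":[0.2,0.183,-0.2],"spin":0},
    {"travel":[0.214,0.185,-0.2],"spin":0},
    {"travel":[0.214,0.185,-0.2],"spin":0}
  ]
}}

```text
clock: 20.98
position: [0.5238, -0.0305, 0.2108]
tool_rot: [0.001, 0.297, 0.955, 0.0]
force: [-0.1, -0.5, -0.3]
width: 0.0802
grip_force: 0.0
```

```bash
python3 - <<'E'
from h import *
s=state();print(s["position"],s["width"])
t=read_camera("top");w=read_camera("wrist")
plan(.524,-.030,.2,55.5)
cc=t["color"][145:190,370:415];u0,v0=proj(w,(.525,-.03,.02)).astype(int);print(u0,v0)
cv2.imwrite("pics/e.png",np.hstack([cv2.resize(w["color"][v0-60:v0+60,u0-60:u0+60],(480,480),interpolation=2),cv2.resize(cc,(310,480),interpolation=2)])[:,:,::-1])
E
```

```text
[ 0.52383817 -0.0304983   0.2108481 ] 0.08023184120062629
travel [0.002, 0.0018, 0.0105] spin [-0.0045, 3.1371] cur yd 55.2 j7 1.136
282 186
```

View pics/e.png

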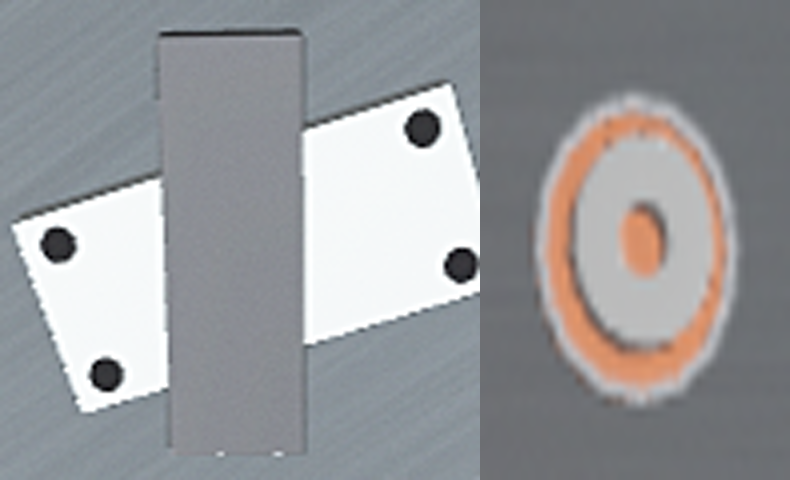

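The flange lies inside its lip with copper visible all round. The bar is clear at crop columns 160–305, and the pile has not shifted.

```bash
python3 - <<'E'
from h import *
w=read_camera("wrist")
g=lambda x,y:(222+x/4-.4,126+y/4-.4)
r=cv2.minAreaRect(np.array([ray(w,g(*u),.028)[:2] for u in [(160,33),(301,32),(305,453),(169,453)]],np.float32)*1000);print(r)
plan(r[0][0]/1e3,r[0][1]/1e3,.0205,55.8)
E
```

```text
((524.4169311523438, -32.2498664855957), (36.22228240966797, 109.6217041015625), 55.452938079833984)
travel [0.0009, 0.0004, 0.1897] spin [-0.0103, 3.1313] cur yd 55.2 j7 1.136
```

{"name": "move_arm", "arguments": {
  "increments": [
    {"travel":[0.0005,-0.001,0.04],"spin":-0.005},
    {"travel":[0.0005,-0.001,0.08],"spin":-0.005},
    {"travel":[0.0005,-0.001,0.12],"spin":-0.005},
    {"travel":[0.0005,-0.001,0.145],"spin":-0.005},
    {"travel":[0.0005,-0.001,0.16],"spin":-0.005},
    {"travel":[0.0005,-0.001,0.17],"spin":-0.005},
    {"travel":[0.0005,-0.001,0.18],"spin":-0.005},
    {"travel":[0.0005,-0.001,0.18],"spin":-0.005},
    {"travel":[0.0005,-0.001,0.18],"spin":-0.005}
  ],
  "jaw": 0.06
}}

```text
clock: 22.25
position: [0.5235, -0.031, 0.0301]
tool_rot: [0.001, 0.295, 0.956, 0.0]
force: [-0.1, 0.5, 0.0]
width: 0.0597
grip_force: 0.0
```

```bash
python3 - <<'E'
from h import *
w=read_camera("wrist")
plan(.5244,-.0322,.0205,55.5)
for d in outline_of("flat_bar",w)[:2]:
  m=d["mask"];print(d["confidence"],[(v,np.where(m[v])[0][[0,-1]].tolist()) for v in range(170,340,25) if m[v].any()],np.where(m.any(1))[0][[0,-1]])
E
```

```text
travel [-0.0015, -0.0005, 0.0096] spin [0.0035, -3.1381] cur yd 55.7 j7 1.231
0.86 [(170, [241, 314]), (195, [242, 313]), (220, [242, 313]), (245, [244, 313]), (270, [245, 312]), (295, [246, 312]), (320, [248, 312])] [163 341]
```

{"name": "move_arm", "arguments": {
  "increments": [
    {"travel":[-0.0005,-0.0012,0.003],"spin":0},
    {"travel":[-0.0005,-0.0012,0.006],"spin":0},
    {"travel":[-0.0005,-0.0012,0.009],"spin":0},
    {"travel":[-0.0005,-0.0012,0.0095],"spin":0},
    {"travel":[-0.0005,-0.0012,0.0095],"spin":0}
  ]
}}

```text
clock: 22.98
position: [0.5227, -0.0322, 0.02]
tool_rot: [-0.0, 0.295, 0.956, -0.0]
force: [0.6, -0.3, 1.0]
width: 0.0596
grip_force: 0.0
```

{"name": "move_arm", "arguments": {
  "increments": [
    {"travel":[0,0,0],"spin":0},
    {"travel":[0,0,0],"spin":0},
    {"travel":[0,0,0],"spin":0},
    {"travel":[0,0,0],"spin":0},
    {"travel":[0,0,0],"spin":0}
  ],
  "jaw": 0.025,
  "squeeze": 40
}}

```text
clock: 23.6
position: [0.5228, -0.0322, 0.0201]
tool_rot: [0.0, 0.295, 0.956, 0.0]
force: [0.1, 1.0, 0.2]
width: 0.0355
grip_force: 40.0
```

{"name": "move_arm", "arguments": {
  "increments": [
    {"travel":[0,0,-0.003],"spin":0},
    {"travel":[0,0,-0.01],"spin":0},
    {"travel":[0,0,-0.03],"spin":0},
    {"travel":[0,0,-0.07],"spin":0},
    {"travel":[0,0,-0.12],"spin":0},
    {"travel":[0,0,-0.13],"spin":0},
    {"travel":[0,0,-0.13],"spin":0}
  ]
}}

```text
clock: 24.48
position: [0.5223, -0.0321, 0.1499]
tool_rot: [-0.0, 0.295, 0.956, 0.0]
force: [-0.1, -0.4, -4.7]
width: 0.0353
grip_force: 40.0
```

```bash
python3 - <<'E'
from h import *
s=state();print(s["position"],s["width"],s["grip_force"],s["joints"])
plan(.3915,-.2785,.15,19.4)
E
```

```text
[ 0.52226199 -0.03205987  0.1498917 ] 0.03533577096922213 39.979289174079895 [-0.15558125  0.51451209  0.26003497  1.88013788 -0.18302433  0.77018535
  1.17630399]
travel [-0.0308, -0.2773, -0.0001] spin [0.6336, -2.508] cur yd 55.7 j7 1.176
```

{"name": "move_arm", "arguments": {
  "increments": [
    {"travel":[-0.003,-0.03,0],"spin":0.07},
    {"travel":[-0.008,-0.07,0],"spin":0.17},
    {"travel":[-0.013,-0.12,0],"spin":0.28},
    {"travel":[-0.019,-0.17,0],"spin":0.39},
    {"travel":[-0.024,-0.22,0],"spin":0.5},
    {"travel":[-0.029,-0.26,0],"spin":0.6},
    {"travel":[-0.031,-0.277,0],"spin":0.634},
    {"travel":[-0.031,-0.277,0],"spin":0.634},
    {"travel":[-0.031,-0.277,0],"spin":0.634},
    {"travel":[-0.031,-0.277,0],"spin":0.634}
  ]
}}

```text
clock: 25.72
position: [0.3931, -0.2768, 0.1498]
tool_rot: [-0.0, 0.577, 0.817, 0.0]
force: [0.9, 0.4, -2.6]
width: 0.0354
grip_force: 40.0
```

```bash
python3 - <<'E'
from h import *
s=state();print(s["width"],s["force"],s["joints"])
w=read_camera("wrist");save(w,"f")
plan(.3915,-.2785,.012,19.4)
for d in outline_of("bar_nest",w):print(d["confidence"],shape(w,d["mask"],.008))
for d in outline_of("flat_bar",w)[:2]:print(d["confidence"],shape(w,d["mask"],s["position"][2]+.0075))
E
```

```text
0.035370080185562466 [ 0.91013715  0.44268122 -2.62700237] [ 0.26634513  0.47820577  0.43498123  1.99456514 -0.29630836  0.73055188
  1.22292826]
travel [-0.001, -0.002, 0.1379] spin [0.0025, -3.1391] cur yd 19.5 j7 1.223
0.8 [373.3, -233.5, 36.1, 60.2, -68.1]
0.78 [391.1, -267.2, 36.6, 93.4, 20.0]
0.19 [446.6, -137.8, 19.4, 34.3, -70.5]
```

View pics/f.png

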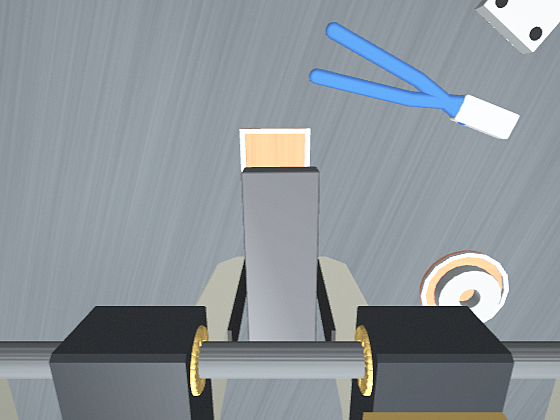

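The bar hangs level at columns 243–319 with its far end at row 168. The nest's far edge is at row 129, columns 240–310, and the edges are parallel.

```bash
python3 - <<'E'
from h import *
w=read_camera("wrist");s=state();M=rot(s["tool_rot"]);p=s["position"]
f=lambda u,z:np.round((M.T@(ray(w,u,z)-p))*1000,1)
print("bar end L,R",f((243.5,171),p[2]+.0075),f((318.5,171),p[2]+.0075))
print("nest end L,R",f((240,129),.008),f((310,129),.008),f((241,165),.008),f((309,165),.008))
print("nest c",(M.T@(np.array([.3915,-.2785,.004])-p))*1000)
E
```

```text
bar end L,R [ 54.3 -15.8  -7.5] [54.3 18.4 -7.5]
nest end L,R [ 63.6 -33.7 142.1] [ 63.5  26.2 142.1] [ 32.7 -33.9 142.1] [ 32.6  26.1 142.1]
nest c [ -0.23192078  -1.36307632 146.08703752]
```

{"name": "move_arm", "arguments": {
  "increments": [
    {"travel":[-0.0017,-0.003,0.03],"spin":0},
    {"travel":[-0.0017,-0.003,0.07],"spin":0},
    {"travel":[-0.0017,-0.003,0.1],"spin":0},
    {"travel":[-0.0017,-0.003,0.115],"spin":0},
    {"travel":[-0.0017,-0.003,0.12],"spin":0},
    {"travel":[-0.0017,-0.003,0.12],"spin":0}
  ]
}}

```text
clock: 26.68
position: [0.3905, -0.2815, 0.0306]
tool_rot: [0.001, 0.578, 0.816, -0.0]
force: [0.0, -1.3, -2.1]
width: 0.0356
grip_force: 40.0
```

```bash
python3 - <<'E'
from h import *
w=read_camera("wrist");s=state();print(s["position"]);save(w,"g0")
cv2.imwrite("pics/g.png",cv2.resize(w["color"][130:350,200:370,::-1],None,fx=2.7,fy=2.7,interpolation=2))
E
```

```text
[ 0.39062128 -0.28161635  0.03082769]
```

View pics/g.png

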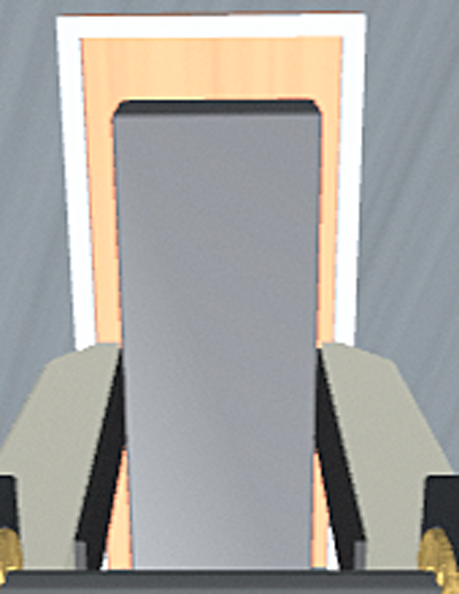

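```bash
python3 - <<'E'
from h import *
w=read_camera("wrist");s=state();M=rot(s["tool_rot"]);p=s["position"]
f=lambda u,z:np.round((M.T@(ray(w,(200+u[0]/2.7-.3,130+u[1]/2.7-.3),z)-p))*1000,1)
print(f((115,114),p[2]+.0075),f((321,114),p[2]+.0075),f((57,15),.008),f((366,15),.008))
E
```

```text
[ 53.8 -16.5  -7.6] [53.7 18.3 -7.6] [ 67.7 -30.6  22.8] [67.6 29.8 22.9]
```

The bar sits inside the nest outline, about 2 mm short along its length and 1 mm across. I'll correct that and lower.

{"name": "move_arm", "arguments": {
  "increments": [
    {"travel":[0.0017,-0.001,0.006],"spin":0},
    {"travel":[0.0017,-0.001,0.011],"spin":0},
    {"travel":[0.0017,-0.001,0.015],"spin":0},
    {"travel":[0.0017,-0.001,0.0175],"spin":0},
    {"travel":[0.0017,-0.001,0.019],"spin":0},
    {"travel":[0.0017,-0.001,0.02],"spin":0},
    {"travel":[0.0017,-0.001,0.02],"spin":0}
  ]
}}

```text
clock: 27.65
position: [0.3885, -0.2799, 0.0101]
tool_rot: [0.0, 0.578, 0.816, -0.0]
force: [0.6, 0.3, -2.5]
width: 0.0353
grip_force: 40.0
```

{"name": "move_arm", "arguments": {
  "increments": [
    {"travel":[0,0,0.0004],"spin":0},
    {"travel":[0,0,0.0008],"spin":0},
    {"travel":[0,0,0.0008],"spin":0}
  ]
}}

```text
clock: 28.02
position: [0.3886, -0.2799, 0.0101]
tool_rot: [0.0, 0.578, 0.816, 0.0]
force: [-0.7, 1.7, 5.3]
width: 0.0353
grip_force: 40.0
```

{"name": "move_arm", "arguments": {
  "increments": [
    {"travel":[0,0,0],"spin":0},
    {"travel":[0,0,0],"spin":0},
    {"travel":[0,0,0],"spin":0},
    {"travel":[0,0,0],"spin":0}
  ],
  "jaw": 0.055
}}

```text
clock: 28.52
position: [0.3885, -0.2799, 0.0092]
tool_rot: [0.0, 0.578, 0.816, -0.0]
force: [-0.4, -0.9, 0.1]
width: 0.055
grip_force: 0.0
```

{"name": "move_arm", "arguments": {
  "increments": [
    {"travel":[0,0,-0.01],"spin":0},
    {"travel":[0,0,-0.03],"spin":0},
    {"travel":[0,0,-0.07],"spin":0},
    {"travel":[0,0,-0.12],"spin":0},
    {"travel":[0,0,-0.17],"spin":0},
    {"travel":[0,0,-0.2],"spin":0}
  ]
}}

```text
clock: 29.28
position: [0.3888, -0.2803, 0.2123]
tool_rot: [0.002, 0.578, 0.816, 0.0]
force: [0.5, 0.4, -0.3]
width: 0.0545
grip_force: 0.0
```

```bash
python3 - <<'E'
from h import *
plan(.528,-.029,.2,-16.7)
E
```

```text
travel [0.191, 0.2146, 0.0123] spin [0.6292, -2.5124] cur yd 19.4 j7 1.181
```

{"name": "move_arm", "arguments": {
  "increments": [
    {"travel":[0.03,0.034,0],"spin":0.1},
    {"travel":[0.065,0.073,0],"spin":0.21},
    {"travel":[0.1,0.112,0],"spin":0.32},
    {"travel":[0.135,0.151,0],"spin":0.43},
    {"travel":[0.165,0.185,0],"spin":0.53},
    {"travel":[0.185,0.208,0],"spin":0.6},
    {"travel":[0.191,0.215,0],"spin":0.629},
    {"travel":[0.191,0.215,0],"spin":0.629},
    {"travel":[0.191,0.215,0],"spin":0.629}
  ],
  "jaw": 0.082
}}

```text
clock: 30.4
position: [0.5274, -0.0292, 0.2096]
tool_rot: [0.0, 0.802, 0.597, -0.0]
force: [0.2, -0.0, 0.7]
width: 0.082
grip_force: 0.0
```

```bash
python3 - <<'E'
from h import *
s=state();print(s["position"],s["joints"])
t=read_camera("top");w=read_camera("wrist")
for d in outline_of("base_plate",w):print(d["confidence"],shape(w,d["mask"],.014))
cc=t["color"][215:262,355:415];u0,v0=proj(w,(.528,-.029,.014)).astype(int);print(u0,v0)
cv2.imwrite("pics/i.png",np.hstack([cv2.resize(w["color"][v0-75:v0+75,u0-50:u0+50],(320,480),interpolation=2),cv2.resize(cc,(480,480),interpolation=2)])[:,:,::-1])
plan(.528,-.029,.0065,-16.7)
E
```

```text
[ 0.52743477 -0.02919966  0.20960373] [-0.41002931  0.4983404   0.64218402  1.80113865 -0.35656827  0.96034873
  0.08969374]
0.77 [531.5, -28.0, 56.3, 120.4, -17.3]
280 187
travel [0.0004, 0.0003, 0.203] spin [-0.001, 3.1406] cur yd -16.8 j7 0.089
```

View pics/i.png

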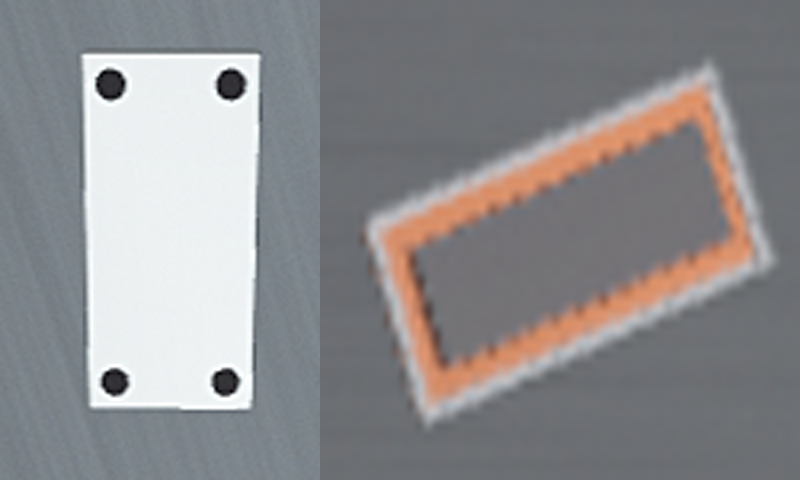

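The bar lies squarely inside its nest. The plate is clear, at (531.5,−28) mm and −17.3°, with its sizes as expected.

{"name": "move_arm", "arguments": {
  "increments": [
    {"travel":[0.002,0.0022,0.04],"spin":0.008},
    {"travel":[0.002,0.0022,0.08],"spin":0.008},
    {"travel":[0.002,0.0022,0.12],"spin":0.008},
    {"travel":[0.002,0.0022,0.155],"spin":0.008},
    {"travel":[0.002,0.0022,0.175],"spin":0.008},
    {"travel":[0.002,0.0022,0.185],"spin":0.008},
    {"travel":[0.002,0.0022,0.19],"spin":0.008},
    {"travel":[0.002,0.0022,0.19],"spin":0.008}
  ]
}}

```text
clock: 31.55
position: [0.531, -0.0273, 0.0197]
tool_rot: [0.0, 0.805, 0.594, 0.0]
force: [-0.4, -0.5, -0.5]
width: 0.082
grip_force: 0.0
```

```bash
python3 - <<'E'
from h import *
w=read_camera("wrist");s=state();print(s["position"],s["force"])
for d in outline_of("base_plate",w)[:1]:
  m=d["mask"];print(d["confidence"],shape(w,m,.014),[(v,np.where(m[v])[0][[0,-1]].tolist()) for v in range(160,340,25) if m[v].any()],np.where(m.any(1))[0][[0,-1]])
  M=rot(s["tool_rot"]);r=np.where(m.any(1))[0][[0,-1]]
  print([np.round(M.T@(ray(w,(281,v),.014)-s["position"])*1000,1).tolist() for v in r])
plan(.53,-.028,.0065,-17.3)
E
```

```text
[ 0.53115875 -0.02720894  0.0199099 ] [-0.02134192  0.77807749 -0.03320086]
0.87 [533.6, -20.5, 55.7, 106.5, -16.9] [(160, [223, 335]), (185, [224, 334]), (210, [226, 332]), (235, [227, 332]), (260, [228, 331]), (285, [229, 330]), (310, [232, 329]), (335, [232, 328])] [155 340]
[[60.4, 1.1, 5.9], [-46.0, 0.9, 5.9]]
travel [-0.0012, -0.0009, 0.0135] spin [0.003, -3.1386] cur yd -17.1 j7 0.277
```

{"name": "move_arm", "arguments": {
  "increments": [
    {"travel":[0.0005,-0.0007,0.005],"spin":0.003},
    {"travel":[0.0005,-0.0007,0.009],"spin":0.003},
    {"travel":[0.0005,-0.0007,0.012],"spin":0.003},
    {"travel":[0.0005,-0.0007,0.0133],"spin":0.003},
    {"travel":[0.0005,-0.0007,0.0133],"spin":0.003}
  ]
}}

```text
clock: 32.28
position: [0.5301, -0.0265, 0.0058]
tool_rot: [-0.0, 0.805, 0.593, -0.0]
force: [0.2, 0.7, -0.2]
width: 0.0823
grip_force: 0.0
```

{"name": "move_arm", "arguments": {
  "increments": [
    {"travel":[0,0,0],"spin":0},
    {"travel":[0,0,0],"spin":0},
    {"travel":[0,0,0],"spin":0},
    {"travel":[0,0,0],"spin":0},
    {"travel":[0,0,0],"spin":0}
  ],
  "jaw": 0.045,
  "squeeze": 55
}}

```text
clock: 32.9
position: [0.5303, -0.0264, 0.006]
tool_rot: [0.0, 0.805, 0.593, 0.0]
force: [0.6, -0.1, 0.8]
width: 0.0549
grip_force: 55.0
```

{"name": "move_arm", "arguments": {
  "increments": [
    {"travel":[0,0,-0.003],"spin":0},
    {"travel":[0,0,-0.01],"spin":0},
    {"travel":[0,0,-0.03],"spin":0},
    {"travel":[0,0,-0.06],"spin":0},
    {"travel":[0,0,-0.1],"spin":0},
    {"travel":[0,0,-0.12],"spin":0},
    {"travel":[0,0,-0.12],"spin":0}
  ]
}}

```text
clock: 33.78
position: [0.5305, -0.0264, 0.1271]
tool_rot: [0.001, 0.805, 0.593, 0.001]
force: [0.0, -0.2, -7.2]
width: 0.0553
grip_force: 55.0
```

```bash
python3 - <<'E'
from h import *
s=state();print(s["position"],s["width"],s["grip_force"],s["joints"])
plan(.598,.278,.13,-12.5)
E
```

```text
[ 0.53048115 -0.02638305  0.12707884] 0.05529176574892637 54.98755216598511 [-0.3631898   0.60620637  0.57654509  1.89074895 -0.45970489  0.77647217
  0.16445448]
travel [0.3107, -0.026, -0.0027] spin [-0.0837, 3.0579] cur yd -17.3 j7 0.164
```

{"name": "move_arm", "arguments": {
  "increments": [
    {"travel":[0.03,-0.003,0],"spin":-0.01},
    {"travel":[0.08,-0.007,0],"spin":-0.03},
    {"travel":[0.13,-0.011,0],"spin":-0.04},
    {"travel":[0.18,-0.015,0],"spin":-0.05},
    {"travel":[0.23,-0.019,0],"spin":-0.07},
    {"travel":[0.28,-0.023,0],"spin":-0.08},
    {"travel":[0.31,-0.026,0],"spin":-0.084},
    {"travel":[0.31,-0.026,0],"spin":-0.084},
    {"travel":[0.31,-0.026,0],"spin":-0.084},
    {"travel":[0.31,-0.026,0],"spin":-0.084}
  ]
}}

```text
clock: 35.02
position: [0.5972, 0.2749, 0.1252]
tool_rot: [0.0, 0.781, 0.625, -0.001]
force: [0.0, -0.9, -7.8]
width: 0.0553
grip_force: 55.0
```

{"name": "move_arm", "arguments": {
  "increments": [
    {"travel":[0,0,0.03],"spin":0},
    {"travel":[0,0,0.06],"spin":0},
    {"travel":[0,0,0.085],"spin":0},
    {"travel":[0,0,0.095],"spin":0},
    {"travel":[0,0,0.1],"spin":0},
    {"travel":[0,0,0.1],"spin":0}
  ]
}}

```text
clock: 35.78
position: [0.5981, 0.2772, 0.0266]
tool_rot: [0.0, 0.78, 0.626, 0.001]
force: [-0.6, 0.3, -6.7]
width: 0.0555
grip_force: 55.0
```

```bash
python3 - <<'E'
from h import *
w=read_camera("wrist");s=state();print(s["position"],s["width"],s["force"],s["joints"])
cv2.imwrite("pics/j.png",cv2.resize(w["color"][100:350,180:390,::-1],None,fx=2.4,fy=2.4,interpolation=2))
plan(.598,.278,.0115,-12.5)
E
```

```text
[0.59831223 0.27737328 0.02697882] 0.0551475222148485 [-0.11844492 -1.27094022 -8.03277587] [-0.7453031   0.89807678  0.50819089  1.57980509 -0.55361205  0.80912481
 -0.22697411]
travel [0.0005, -0.0005, 0.0155] spin [0.0, -3.1416] cur yd -12.5 j7 -0.227
```

View pics/j.png

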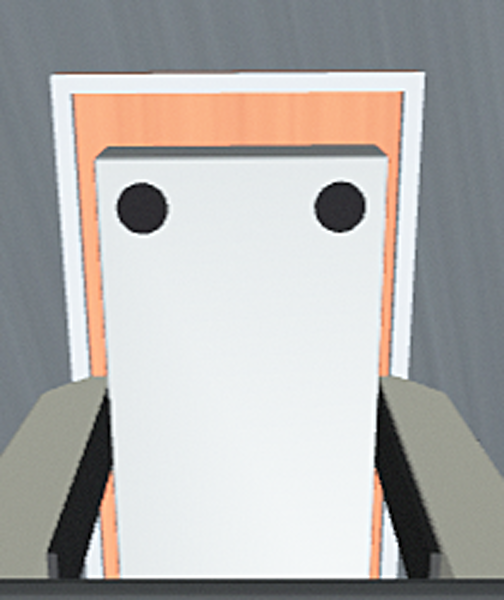

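```bash
python3 - <<'E'
from h import *
w=read_camera("wrist");s=state();M=rot(s["tool_rot"]);p=s["position"]
f=lambda u,z:np.round((M.T@(ray(w,(180+u[0]/2.4-.3,100+u[1]/2.4-.3),z)-p))*1000,1)
print(f((96,157),p[2]+.008),f((387,157),p[2]+.008),f((51,73),.008),f((425,72),.008),f((73,375),.008),f((407,375),.008))
E
```

```text
[ 57.6 -26.5  -8. ] [57.5 28.4 -7.9] [ 71.3 -39.9  19.1] [71.3 40.3 19.2] [  0.9 -39.5  19. ] [ 0.7 40.4 19.1]
```

The nest and plate are parallel and nearly concentric, out by +1.7 mm in x and −0.6 mm in y. Lowering.

{"name": "move_arm", "arguments": {
  "increments": [
    {"travel":[0.0013,-0.0006,0.006],"spin":0},
    {"travel":[0.0013,-0.0006,0.01],"spin":0},
    {"travel":[0.0013,-0.0006,0.013],"spin":0},
    {"travel":[0.0013,-0.0006,0.0145],"spin":0},
    {"travel":[0.0013,-0.0006,0.0155],"spin":0},
    {"travel":[0.0013,-0.0006,0.0155],"spin":0}
  ]
}}

```text
clock: 36.62
position: [0.5972, 0.2787, 0.0104]
tool_rot: [0.0, 0.78, 0.626, -0.0]
force: [-0.8, 0.5, -7.5]
width: 0.0552
grip_force: 55.0
```

{"name": "move_arm", "arguments": {
  "increments": [
    {"travel":[0,0,0.0004],"spin":0},
    {"travel":[0,0,0.0008],"spin":0},
    {"travel":[0,0,0.0008],"spin":0}
  ]
}}

```text
clock: 37.0
position: [0.5973, 0.2788, 0.0101]
tool_rot: [0.0, 0.78, 0.626, 0.0]
force: [-0.3, 0.0, -3.5]
width: 0.0552
grip_force: 55.0
```

{"name": "move_arm", "arguments": {
  "increments": [
    {"travel":[0,0,0.0004],"spin":0},
    {"travel":[0,0,0.0004],"spin":0},
    {"travel":[0,0,0.0004],"spin":0}
  ]
}}

```text
clock: 37.38
position: [0.5974, 0.2787, 0.0101]
tool_rot: [-0.0, 0.78, 0.626, 0.0]
force: [-3.3, -0.7, 3.0]
width: 0.0551
grip_force: 55.0
```

{"name": "move_arm", "arguments": {
  "increments": [
    {"travel":[0,0,0],"spin":0},
    {"travel":[0,0,0],"spin":0},
    {"travel":[0,0,0],"spin":0},
    {"travel":[0,0,0],"spin":0}
  ],
  "jaw": 0.075
}}

```text
clock: 37.88
position: [0.5974, 0.2787, 0.0092]
tool_rot: [0.0, 0.78, 0.626, 0.0]
force: [-0.4, -0.1, 0.4]
width: 0.0749
grip_force: 0.0
```

{"name": "move_arm", "arguments": {
  "increments": [
    {"travel":[0,0,-0.01],"spin":0},
    {"travel":[0,0,-0.03],"spin":0},
    {"travel":[0,0,-0.07],"spin":0},
    {"travel":[0,0,-0.12],"spin":0},
    {"travel":[0,0,-0.17],"spin":0},
    {"travel":[-0.05,0,-0.2],"spin":0},
    {"travel":[-0.1,0,-0.2],"spin":0},
    {"travel":[-0.15,0,-0.2],"spin":0},
    {"travel":[-0.2,0,-0.2],"spin":0},
    {"travel":[-0.2,0,-0.2],"spin":0}
  ]
}}

```text
clock: 39.12
position: [0.5536, 0.0774, 0.2119]
tool_rot: [0.001, 0.783, 0.622, 0.001]
force: [-0.3, 0.7, 0.2]
width: 0.0751
grip_force: 0.0
```

```bash
python3 - <<'E'
from h import *
t=read_camera("top")["color"];s=read_camera("scene");
cv2.imwrite("pics/z.png",np.vstack([np.hstack([cv2.resize(t[140:190,160:230],(390,290),interpolation=2),cv2.resize(s["color"][135:185,285:335],(390,290),interpolation=2)]),np.hstack([cv2.resize(s["color"][330:400,125:205],(390,290),interpolation=2),cv2.resize(s["color"],(390,290),interpolation=3)])])[:,:,::-1])
E
```

```text
(no output)
```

View pics/z.png

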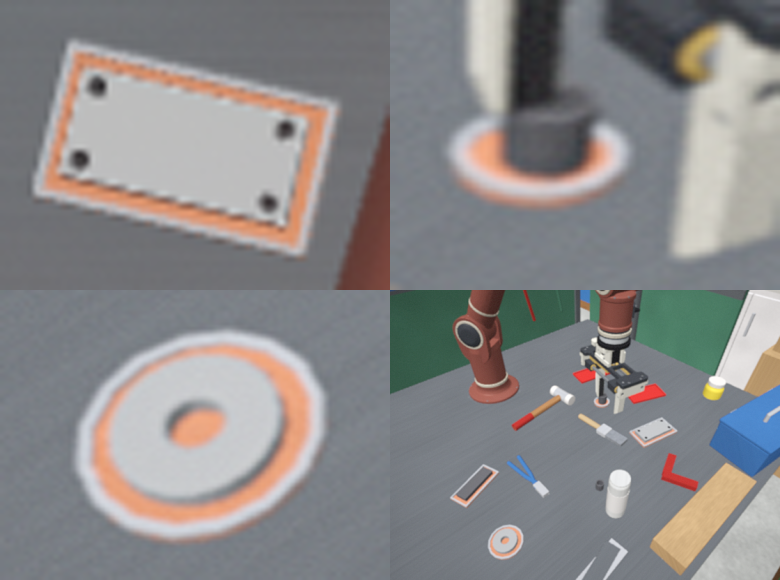

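All four blanks are inside their lips: the plate at top left, the tube at top right, the flange at bottom left, and the bar in the overview. The can, pliers and small tube haven't moved, and the gripper is clear and high.

```bash
python3 -c "
from station import *
print(hand_in())"
```

```text
the job is handed in; nothing more can be done
None
```

The job is handed in: tube, flange, flat bar and base plate were each lowered in that order onto the floor of their own nest, with the spray can and pliers left where they were, after about 39 s on the robot's clock.

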